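# Shim the rocking bench power supply with a wedge

### The arm

A 6-joint arm with a two-finger parallel gripper is mounted at the origin on a cart in front of the work surface, level with it; the furniture and walls round the work are solid. World frame = base frame: x ahead of the robot, y to its left, z up, the work surface at z = 0. Lengths are in mm, angles in rad, forces in N, time in s.
With the tool pointing down it reaches from about 425 to 925 mm from the base axis. Payload 12.5 kg.
Tool frame: the origin (TCP) lies midway between the tips of the shut fingers; the grasp point (between the pads) lies 19 mm behind it; z points along the fingers, y is the line along which they close (so a half turn about z gives the same grasp; the last joint's range is limited). The gripper opens to 85 mm and grips with 20 to 120 N. Pads are 22 mm wide; open, the fingers measure 114 mm over their backs; the gripper's body (76 mm by 85 mm) begins 54 mm behind the grasp point. The pads swing forward as they close: fully open they stand 13 mm farther back than shut.
Start: joints at [-1.23, 0.491, 1.559, -0, 1.092, -0.106], TCP at [270.075, -563.653, 231.327] pointing down, gripper open.
Joint ranges: [-3.1, 3.1], [-0.84, 2.19], [0.05, 2.79], [-1.13, 4.28], [0.06, 2.93], [-2.69, 2.69]. Speed limits (rad/s): [2.22, 2.22, 2.79, 3.14, 3.14, 3.14].

### API

Orientations are given as a unit quaternion [x, y, z, w].
In Python, from rig import robot, vision gives the robot as it stands.
- The arm moves only by the tool move_arm, never from a script. Its argument "commands" is a list of rows, each a list of 7 numbers: the opening, from 0 (shut) to 1 (fully open), then the shift along the tool's x, y, z in units of 500 mm (1.0 is 500 mm), then the turn, a rotation vector about the tool's x, y, z in units of pi/4 rad (1.0 is pi/4 rad). A call has 1 to 8 rows; each row is the pose to reach, as a shift and turn from the pose commanded when the call began, along the tool's axes at that moment; what a row does not reach only later rows make up. A row lasts 1/8 s, in which the tool goes at most 62.5 mm and 10.7 degrees, less where a joint would pass 70% of its speed; a pose out of reach is approached as far as the arm can. A call with a number of a shift or a turn outside -1 to 1 is refused whole. A call with a gripper value outside its range is refused whole. The fingers move at their own pace and stop on an object; "squeeze" is the grip in N (left out, the last holds). Time passes only in rows, so rows that repeat a pose let the fingers close. It gives the time, the measured TCP pose, the force, the opening and the grip force at its end, in the units of the state.
- robot.state(): the state, without advancing time (a new reading comes with each control period).
- vision.read_camera(name): name is "side" or "top"; returns a dict with "pixels" (420x560x3 uint8, red, green, blue), "fx", "fy", "cx", "cy" (pixels), "k1" (the pictures are not rectified: a ray, as slopes to the right and down, at radius r is drawn at 1 + k1 r^2 times it, then the intrinsics apply), "R" (3x3) and "t" (3): a world point X has camera coordinates R X + t. Camera axes: x right, y down, z forward; pixel columns grow to the right and rows downward; lengths in mm; the calibration is good to about 2 mm. A picture is of the moment at which its call begins. There is no depth.
- robot.hand_in(): hands the job in; it is judged then, once.
The state is a dict: "time": time; "joint_pos": joint angles; "joint_vel": joint speeds; "joint_torque": joint torques, N m; "tool_pos": TCP position; "eef_rot": TCP orientation; "wrist_force": force on the tool from outside, world axes, zero at the start; "torque": the same for the moment, N m; "grip_width": finger opening in mm; "grip_force": force on a finger pad.
Only numpy, scipy, OpenCV 4.12 (cv2) and the standard library are available. Lean on these libraries where they do the work, as an engineer would, in place of code of your own. Each camera call takes 0.05 s, during which the arm holds its last target. There are 200 camera calls.

### The job

The bench power supply rocks because its front right foot has come off. Using only the fingertips, and without gripping or lifting anything, push the orange wedge thin end first under the bare stud at that corner until the supply stands level and steady on its three rubber feet and the wedge, no further. Then press gently down on the top of the case above the rear left foot to check that it no longer rocks, and take the hand away; do not shove the supply across the desk, and leave the other things where they lie.

Things in the scene. Friction and masses are not known exactly. Their poses are not given: they have to be found in the camera images.
- supply: bench power supply, dark grey with a light front panel, 2.6 kg +-10%. Origin: centre of the plane under its feet; own x runs front to back, y to the left seen from the robot, z up. Case: x -85..85, y -108..108, z 14..102 mm, knobs 17 mm in front, heat sink 11 mm behind. Feet at x +-65, y +-95 mm, front right missing: as found it has tipped 5 deg over that corner; put right, z is vertical
- stud (a point): lowest point of the bare 12 mm round steel stud in the front right foot's place: own x -65, y -95, z 9 mm of the supply, 13 mm in from the case's right side; 9 mm up when level. The push on the wedge stays near 3 N until the rear left foot comes down, then climbs (8 N is a snug fit); at 11 to 16 N a foot unloads and the supply starts to slide. Snug: thin end 54 to 62 mm past the stud
- check_spot (a point): point on the flat top of the case above the rear left foot (own x 62, y 92, z 102 mm of the supply): the place to press for the rocking test
- foot_front_left: black rubber foot, 18 mm across, 14 mm high, fixed under the supply; it gives under load, by less than 1 mm. Origin: centre of its underside
- foot_rear_right: the same, rear right
- foot_rear_left: the same, rear left: about 9 mm in the air as found, on the desk when the supply is level
- wedge: orange printed wedge flat on the desk, right of the supply, thin end towards it: 120 long (own y), 34 wide (own x), 45 g. The top rises evenly from 2 mm at the thin end (y +60) to 17 mm at the thick end (y -60), 1 in 8; 9 mm thick 56 mm behind the thin end. Origin: centre of its underside; y points to the thin end, z up. It stays where it is left and does not slip back out
- wedge_tip (a point): middle of the wedge's thin end, 1 mm above the desk
- wedge_back (a point): centre of the wedge's upright thick end face (34 mm wide, 17 mm high), 8.5 mm above the desk: the face to push on. Behind and above this place mind the fixed brown carton, 290 mm high: its front face is at world x 0.58 m, its left face at y -0.09 m
- side_cutter: red-handled side cutter, 44x117x10 mm, lying; not part of the job
- circuit_board: small green circuit board, 35x50x13 mm, lying; not part of the job
- marker: black marker pen, 18x136x19 mm, lying; not part of the job
- screwdriver: green-handled screwdriver, 21x159x20 mm, lying; not part of the job
- battery: yellow and black AA cell, 14x51x14 mm, lying; not part of the job

How it is judged (in metres and radians):
On the way, in this order (a step that is already met when the one before it is completed fails the run):
1. the wedge carries the stud and the supply stands level, all three rubber feet on the desk (angle between supply's own z axis and vertical below 0.012 rad and contact force between wedge and supply above 0.8 N and contact force between each of foot_front_left, foot_rear_right, foot_rear_left and anything else above 0.4 N), for 0.3 s.
2. the top is pressed down over the rear left foot and the supply does not rock (contact force between the fingers and supply above 2.5 N and distance between the grasp point and check_spot below 0.06 m and angle between supply's own z axis and vertical below 0.015 rad), for 0.2 s.
At the end, for the whole second after the job is handed in: The supply is level within 0.7 degrees (0.012 rad) and at rest, the wedge bears on it with at least 0.8 N, and each of the three rubber feet stands on the desk with at least 0.4 N (so the wedge is neither short nor driven so far that a foot lifts) (all of step 1 and linear speed of each of supply, wedge below 0.01 m/s); the robot touches nothing.
It fails at once if the wedge is lifted off the desk (8 mm), or the supply is (15 mm) (height (world z) of wedge above 0.008 m or height (world z) of supply above 0.015 m).
It fails at once if the wedge is gripped hard or rammed (over 30 N from the fingers) (contact force between the fingers and wedge above 30 N).
It fails at once if the supply is shoved more than 30 mm across the desk (distance of supply from where it was at the start of the episode above 0.03 m).
It fails at once if the supply is pressed with more than 35 N (contact force between the fingers and supply above 35 N).
It fails at once if one of the other things is moved more than 25 mm (distance of any of side_cutter, circuit_board, marker, screwdriver, battery from where it was at the start of the episode above 0.025 m).
It also fails if it takes over 54 s, if anything falls off the work surface, if the arm or the gripper's body presses on something with over 40 N, if the wrist force passes 120 N, or if a joint passes its speed limit or range.

## Working session

There is one attempt and no reset: what is moved stays moved. The work goes in short steps, Python scripts to look and compute and a tool call to move; the robot and the scene stay as the last step left them, time stands still between calls to the robot, and variables do not carry over. Pictures are saved under pics/ and viewed, at most 10 in all, crops included, and the job is handed in when it is done.

Besides the shell and the picture viewer there is one more tool, called after "Request:" as a command line: name --pt "numbers of a row" for each row, then --argument value for the rest. move_arm: Moves the arm, as the interface text tells. Its arguments: {"type":"object","properties":{"commands":{"type":"array","items":{"type":"array","items":{"type":"number","minimum":-1,"maximum":1}}},"squeeze":{"type":"number"}},"required":["commands"]}

```bash
mkdir -p pics
cat > h.py <<'E'
import numpy as np, cv2
from rig import robot, vision
def cam(n):
    c=vision.read_camera(n); c['K']=np.array([[c['fx'],0,c['cx']],[0,c['fy'],c['cy']],[0,0,1.]]); c['D']=np.array([c['k1'],0,0,0,0.]); c['R']=np.array(c['R']);c['t']=np.array(c['t']);return c
def ray(c,uv):
    p=cv2.undistortPoints(np.array(uv,float).reshape(-1,1,2),c['K'],c['D']).reshape(-1,2)
    d=np.c_[p,np.ones(len(p))]@c['R']; return -c['R'].T@c['t'],d
def plane(c,uv,z):
    o,d=ray(c,uv); return o+d*((z-o[2])/d[:,2])[:,None]
def tri(c1,u1,c2,u2):
    o1,d1=ray(c1,u1);o2,d2=ray(c2,u2);r=[]
    for a,b in zip(d1,d2):
        s=np.linalg.lstsq(np.c_[a,-b],o2-o1,rcond=None)[0]; p,q=o1+a*s[0],o2+b*s[1]; r.append(np.r_[(p+q)/2,np.linalg.norm(p-q)])
    return np.array(r)
def proj(c,X): return cv2.projectPoints(np.array(X,float).reshape(-1,1,3),cv2.Rodrigues(c['R'])[0],c['t'],c['K'],c['D'])[0].reshape(-1,2)
def save(c,f): cv2.imwrite(f,cv2.cvtColor(np.asarray(c['pixels']),cv2.COLOR_RGB2BGR))
E
python3 - <<'E'
from h import *
for n in('side','top'):
    c=cam(n);save(c,f'pics/{n}0.png');print(n,-c['R'].T@c['t'],c['R'].round(2).tolist())
s=robot.state();print(s['time'],s['tool_pos'],s['eef_rot'],s['wrist_force'])
E
```

```text
side [ 129.6345253  -880.74304896  658.49398715] [[0.89, -0.46, -0.02], [-0.24, -0.41, -0.88], [0.4, 0.78, -0.48]]
top [ 519.52971962   64.56198141 1369.5363617 ] [[0.02, -1.0, 0.01], [-1.0, -0.02, -0.05], [0.05, -0.01, -1.0]]
0.1 [ 269.97863593 -563.45184155  230.7837333 ] [ 9.75150460e-01  2.21543056e-01 -6.70283891e-05 -5.00862069e-04] [-0.00303666 -0.46735008 -0.4925635 ]
```

View pics/side0.png

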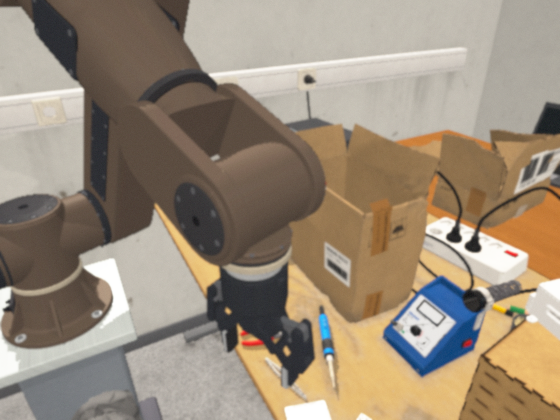

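View pics/top0.png

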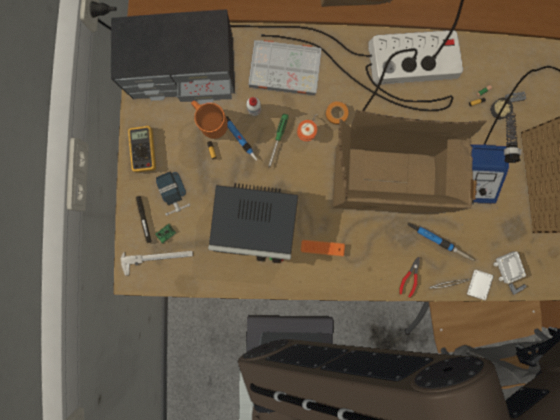

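Run:
```python
from h import *
c=cam('top');im=cv2.cvtColor(c['pixels'],cv2.COLOR_RGB2HSV)
m=cv2.inRange(im,(5,150,90),(18,255,255));m[:, :295]=0;m[:,360:]=0;m[:235]=0;m[270:]=0
ys,xs=np.nonzero(m);print(len(xs),xs.min(),xs.max(),ys.min(),ys.max())
k=max(cv2.findContours(m,0,2)[0],key=cv2.contourArea);b=cv2.boxPoints(cv2.minAreaRect(k));print(b, plane(c,b,8))
print('supply proj z102',plane(c,[[216,185],[298,192],[295,251],[211,246]],102))
print(plane(c,[[298,192]],102))
i=c['pixels'][170:275,195:360];cv2.imwrite('pics/c1.png',cv2.cvtColor(cv2.resize(i,None,fx=4.8,fy=4.8,interpolation=2),cv2.COLOR_RGB2BGR))
```

```text
554 301 344 240 255
[[300.2138  252.4345 ]
 [301.31036 239.27586]
 [344.59314 242.88277]
 [343.49658 256.04138]] [[ 462.15298442   -3.25397537    8.        ]
 [ 498.79671656   -5.6151516     8.        ]
 [ 490.9453953  -126.78731141    8.        ]
 [ 454.20909932 -124.33406631    8.        ]]
supply proj z102 [[636.89053333 224.13962114 102.        ]
 [622.87517675  10.07158183 102.        ]
 [469.57183632  15.00906668 102.        ]
 [477.91690739 233.09914762 102.        ]]
[[622.87517675  10.07158183 102.        ]]
```

View pics/c1.png

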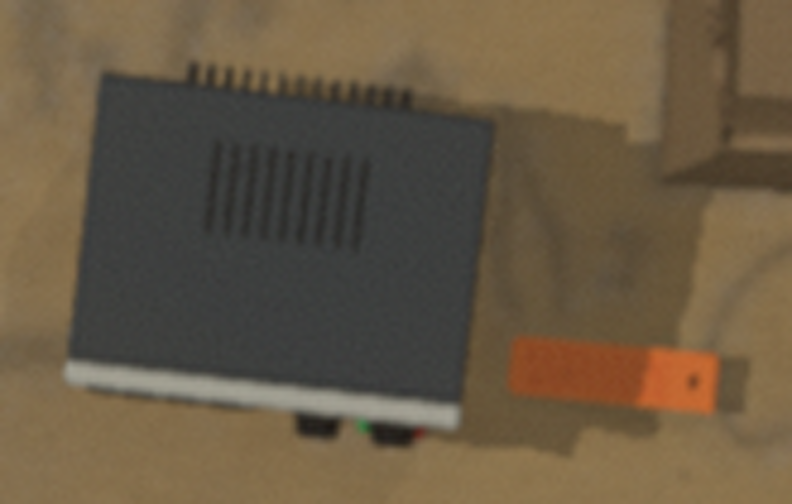

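```bash
cat > fit.py <<'E'
from h import *
from scipy.spatial.transform import Rotation as Ro
P=np.array([[85,108,102],[85,-108,102],[-85,-108,102],[-85,108,102.]]) # RL RR FR FL top
def tilt(deg):
    a=np.array([65-(-65),-95-95,0.]);a/=np.linalg.norm(a)
    R=Ro.from_rotvec(a*np.radians(deg)); f=np.array([-65,95,0.])
    T=lambda X:R.apply(np.asarray(X,float)-f)+f
    return T if T([[-65,-95,9]])[0,2]<9 else tilt(-deg)
def fit(c,uv,deg):
    T=tilt(deg);Q=T(P); W=np.vstack([plane(c,[u],q[2])for u,q in zip(uv,Q)])
    A,B=Q[:,:2]-Q[:,:2].mean(0),W[:,:2]-W[:,:2].mean(0)
    th=np.arctan2((A[:,0]*B[:,1]-A[:,1]*B[:,0]).sum(),(A*B).sum())
    r=np.array([[np.cos(th),-np.sin(th)],[np.sin(th),np.cos(th)]]);t=W[:,:2].mean(0)-r@Q[:,:2].mean(0)
    F=lambda X:np.c_[T(X)[:,:2]@r.T+t,T(X)[:,2]]
    print('yaw',np.degrees(th),'t',t,'res',(W[:,:2]-F(P)[:,:2]).round(1).tolist());return F
E
python3 - <<'E'
from fit import *
c=cam('top');f=lambda L:np.array(L)/4.8+[195,170]-.4
F=fit(c,f([[103,72],[493,120],[458,428],[66,382]]),5)
print('stud,check',F([[-65,-95,9],[62,92,102],[85,-108,14],[-85,-108,14]]).round(1))
w=f([[512,338],[508,393],[715,412],[717,352]])
W=np.vstack([plane(c,[u],z)for u,z in zip(w,[2,2,17,17])]);print(W.round(1),np.linalg.norm(np.roll(W,-1,0)-W,axis=1).round(1))
tip,back=W[:2].mean(0),W[2:].mean(0);d=(tip-back)[:2];d/=np.linalg.norm(d)
print('tip',tip,'back',back,'dir',d,'deg',np.degrees(np.arctan2(d[1],d[0])))
s=F([[-65,-95,9]])[0,:2];n=np.array([-d[1],d[0]]);print('stud along',(s-tip[:2])@d,'lateral(+left)',(s-tip[:2])@n)
E
```

```text
yaw -5.637276483775028 t [550.53738912 129.66298029] res [[-0.6, -1.6], [-0.7, 2.2], [0.6, 0.7], [0.7, -1.3]]
stud,check [[ 4.762e+02  4.130e+01 -4.000e-01]
 [ 6.131e+02  2.107e+02  1.106e+02]
 [ 6.234e+02  1.320e+01  1.470e+01]
 [ 4.547e+02  3.020e+01  2.500e+00]]
[[ 496.6   -5.8    2. ]
 [ 464.6   -4.1    2. ]
 [ 456.3 -123.2   17. ]
 [ 491.  -123.8   17. ]] [ 32.1 120.3  34.6 119. ]
tip [480.61181041  -4.97819436   2.        ] back [ 473.64597045 -123.51425577   17.        ] dir [0.05866437 0.99827776] deg 86.63684836379176
stud along 45.965576265395626 lateral(+left) 7.130555258766366
```

Request:
move_arm --pt "0 0.7 -0.54 0 0 0 -0.95" --pt "0 0.7 -0.54 0 0 0 -0.95" --pt "0 0.7 -0.54 0 0 0 -0.95" --pt "0 0.7 -0.54 0 0 0 -0.95" --pt "0 0.7 -0.54 0 0 0 -0.95" --pt "0 0.7 -0.54 0 0 0 -0.95" --pt "0 0.7 -0.54 0.1 0 0 -0.95" --pt "0 0.7 -0.54 0.2 0 0 -0.95"

```text
time: 1.2
tool_pos: [470.5, -167.6, 133.9]
eef_rot: [0.827, 0.563, 0.001, 0.002]
wrist_force: [0.9, -0.4, -1.4]
grip_width: -0.1
grip_force: 0.0
```

Run:
```python
from h import *
from scipy.spatial.transform import Rotation as Ro
s=robot.state();R=Ro.from_quat(s['eef_rot']).as_matrix();print(s['tool_pos'],R.round(3),s['joint_pos'],s['time'],s['wrist_force'])
c=cam('side');save(c,'pics/side1.png')
```

```text
[ 470.5394228  -167.56860029  133.93121178] [[ 0.366  0.93   0.004]
 [ 0.93  -0.366 -0.002]
 [-0.     0.005 -1.   ]] [-4.74473719e-01  4.47737793e-01  1.97017016e+00  1.05146849e-04
  7.18865396e-01 -9.95046222e-02] 1.2 [ 0.89935319 -0.42099844 -1.42992901]
```

View pics/side1.png

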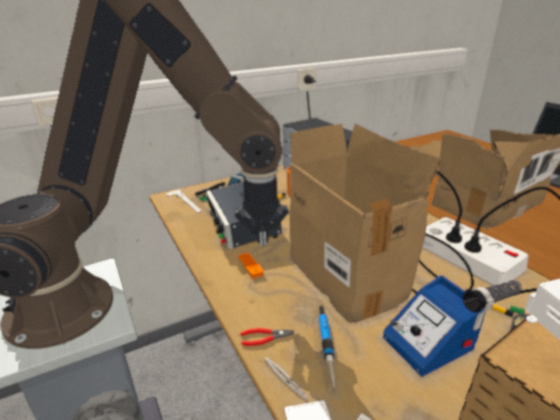

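Run:
```python
from h import *
c=cam('side')
x0,y0,k=190,170,6
i=c['pixels'][y0:y0+100,x0:x0+120].copy();i=cv2.resize(i,None,fx=k,fy=k,interpolation=2)
X=[[497.6,-5.8,2],[464.6,-4.1,2],[456.3,-123.2,17],[491,-123.8,17],[476.2,41.3,0],[454.7,30.2,2.5],[623.4,13.2,14.7]]
p=proj(c,X);print(p.round(1).tolist())
for q in p: cv2.circle(i,tuple(int(v) for v in (q+.5-[x0,y0])*k),3,(0,255,255),1)
cv2.imwrite('pics/s2.png',cv2.cvtColor(i,cv2.COLOR_RGB2BGR))
```

```text
[[247.9, 251.4], [237.2, 254.3], [252.1, 273.7], [264.1, 269.8], [234.8, 246.0], [229.5, 249.2], [282.7, 233.2]]
```

View pics/s2.png

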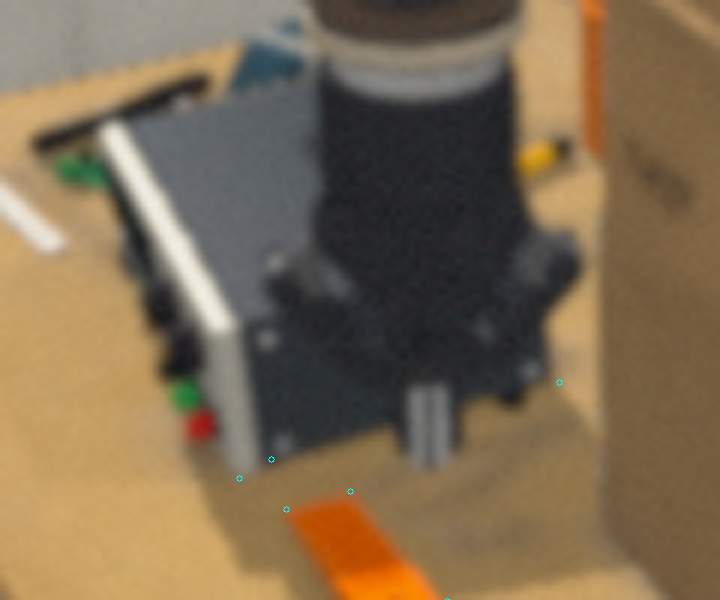

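Request:
move_arm --pt "0 0.035 -0.006 0 0 0 -0.22" --pt "0 0.035 -0.006 0.08 0 0 -0.46" --pt "0 0.035 -0.006 0.16 0 0 -0.46" --pt "0 0.035 -0.006 0.22 0 0 -0.46" --pt "0 0.035 -0.006 0.22 0 0 -0.46"

```text
time: 1.92
tool_pos: [472.2, -152.9, 23.6]
eef_rot: [0.713, 0.701, -0.0, -0.001]
wrist_force: [-0.2, -0.4, -0.6]
grip_width: 0.3
grip_force: 0.0
```

Run:
```python
from h import *
from scipy.spatial.transform import Rotation as Ro
s=robot.state();R=Ro.from_quat(s['eef_rot']).as_matrix();print(s['tool_pos'],R.round(3),s['time'],s['wrist_force'])
a=cam('side');b=cam('top');f=lambda L:np.array(L)/4.8+[195,170]-.4
g=lambda L:np.array(L)/6+[190,170]-.5
print('thin corners, panel FR top corner',tri(a,g([[352,500],[290,512],[232,330]]),b,f([[512,338],[508,393],[458,428]])).round(1))
im=cv2.cvtColor(a['pixels'],cv2.COLOR_RGB2HSV)[235:290,225:275];m=cv2.inRange(im,(5,150,120),(18,255,255))
k=max(cv2.findContours(m,0,2)[0],key=cv2.contourArea);k=cv2.approxPolyDP(k,2,True).reshape(-1,2)+[225,235];print(k.tolist())
```

```text
[ 472.23824857 -152.91433      23.57600737] [[ 0.017  1.    -0.002]
 [ 1.    -0.017  0.001]
 [ 0.001 -0.002 -1.   ]] 1.925 [-0.22717018 -0.3525504  -0.55595751]
thin corners, panel FR top corner [[ 4.971e+02 -6.300e+00 -2.600e+00  1.200e+00]
 [ 4.653e+02 -4.500e+00  2.000e-01  1.600e+00]
 [ 4.519e+02  2.590e+01  8.960e+01  7.100e+00]]
[[239, 258], [252, 278], [257, 277], [256, 268]]
```

Request:
move_arm --pt "0 0 0.004 0.02 0 0 0" --pt "0 0 0.004 0.035 0 0 0" --pt "0 0.02 0.004 0.035 0 0 0" --pt "0 0.03 0.004 0.035 0 0 0" --pt "0 0.04 0.004 0.035 0 0 0" --pt "0 0.05 0.004 0.035 0 0 0" --pt "0 0.06 0.004 0.035 0 0 0" --pt "0 0.07 0.004 0.035 0 0 0"

```text
time: 3.02
tool_pos: [475.1, -116.9, 6.2]
eef_rot: [0.713, 0.701, 0.0, 0.0]
wrist_force: [-0.4, 0.0, 0.2]
grip_width: -0.4
grip_force: 0.4
```

```bash
cat > w.py <<'E'
from fit import *
def wedge(n):
    c=cam('top');im=cv2.cvtColor(c['pixels'],cv2.COLOR_RGB2HSV)
    m=cv2.inRange(im,(5,150,90),(18,255,255));m[:, :285]=0;m[:,360:]=0;m[:235]=0;m[270:]=0
    k=max(cv2.findContours(m,0,2)[0],key=cv2.contourArea);r=cv2.minAreaRect(k);b=cv2.boxPoints(r);b=b[np.argsort(b[:,0])]
    print('rect',r,'thin',plane(c,b[:2],3).round(1).tolist(),'thick',plane(c,b[2:],15).round(1).tolist())
    s=robot.state();print(s['tool_pos'],s['wrist_force'],s['time'])
    i=c['pixels'][170:275,195:360];cv2.imwrite(n,cv2.cvtColor(cv2.resize(i,None,fx=4.8,fy=4.8,interpolation=2),cv2.COLOR_RGB2BGR))
    return c
if __name__=='__main__':
    import sys; wedge(sys.argv[1])
E
python3 w.py pics/t3.png
```

```text
rect ((309.7948303222656, 247.48793029785156), (32.062225341796875, 12.507791519165039), 3.3664608001708984) thin [[460.6, 15.4, 3.0], [495.5, 14.1, 3.0]] thick [[457.5, -73.0, 15.0], [492.1, -74.4, 15.0]]
[ 475.01642177 -116.46188856    6.15804809] [0.18771288 0.04572168 0.51747074] 3.075
```

View pics/t3.png

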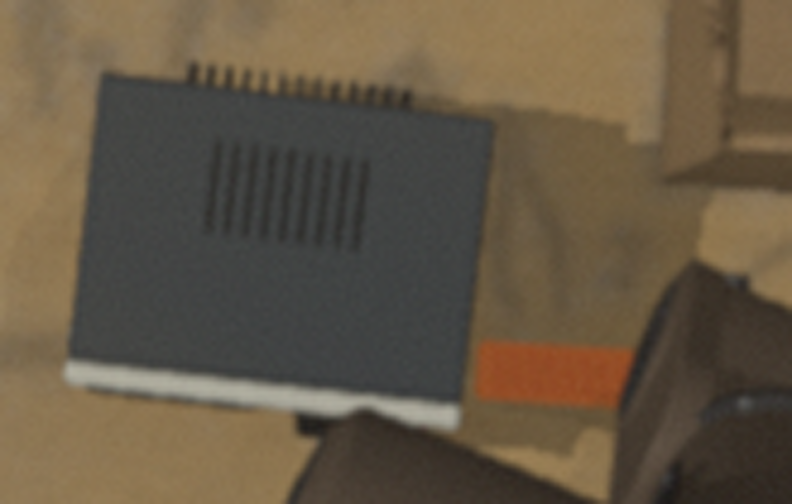

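Request:
move_arm --pt "0 0.01 0 0 0 0 0" --pt "0 0.02 0 0 0 0 0" --pt "0 0.03 0 0 0 0 0" --pt "0 0.04 0 0 0 0 0" --pt "0 0.05 0 0 0 0 0" --pt "0 0.06 0 0 0 0 0" --pt "0 0.068 0 0 0 0 0" --pt "0 0.074 0 0 0 0 0"

```text
time: 4.08
tool_pos: [475.7, -80.0, 6.1]
eef_rot: [0.713, 0.701, 0.0, 0.0]
wrist_force: [-0.0, -5.0, -0.1]
grip_width: 0.1
grip_force: 2.3
```

Request:
move_arm --pt "0 0.006 0 0 0 0 0" --pt "0 0.012 0 0 0 0 0" --pt "0 0.018 0 0 0 0 0" --pt "0 0.024 0 0 0 0 0" --pt "0 0.03 0 0 0 0 0" --pt "0 0.036 0 0 0 0 0" --pt "0 0.042 0 0 0 0 0" --pt "0 0.048 0 0 0 0 0"

```text
time: 5.08
tool_pos: [476.0, -56.0, 6.1]
eef_rot: [0.713, 0.701, -0.0, 0.0]
wrist_force: [-0.2, -5.0, 0.8]
grip_width: 0.1
grip_force: 2.3
```

```bash
python3 w.py pics/t4.png
```

```text
rect ((294.8799743652344, 247.83998107910156), (9.050968170166016, 13.01076602935791), 8.130102157592773) thin [[458.0, 26.4, 3.0], [494.0, 22.0, 3.0]] thick [[455.5, 1.9, 15.0], [491.2, -2.5, 15.0]]
[475.94147144 -55.6529332    6.07892593] [ 0.3687829  -0.68406058  1.06477971] 5.125
```

View pics/t4.png

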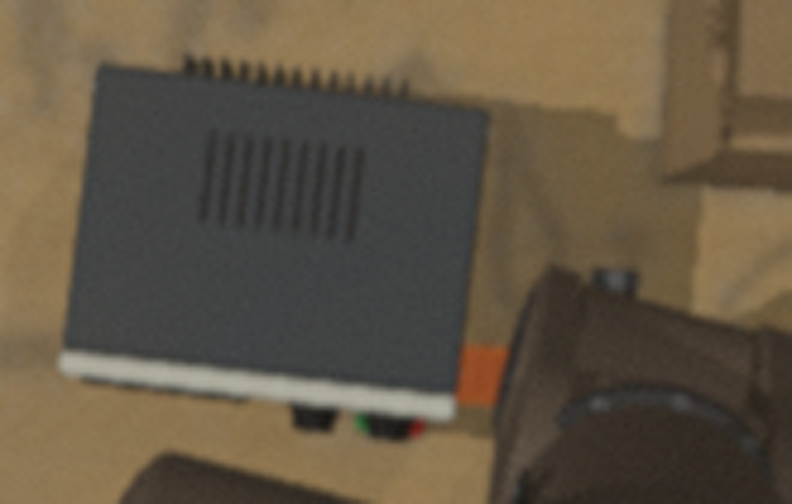

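Request:
move_arm --pt "0 0.006 0 0 0 0 0" --pt "0 0.012 0 0 0 0 0" --pt "0 0.018 0 0 0 0 0" --pt "0 0.023 0 0 0 0 0" --pt "0 0.028 0 0 0 0 0" --pt "0 0.032 0 0 0 0 0"

```text
time: 5.88
tool_pos: [476.3, -40.0, 6.1]
eef_rot: [0.713, 0.701, -0.0, 0.0]
wrist_force: [1.4, -5.1, 0.9]
grip_width: 0.1
grip_force: 2.1
```

Request:
move_arm --pt "0 0.002 0 0 0 0 0" --pt "0 0.004 0 0 0 0 0"

```text
time: 6.12
tool_pos: [476.3, -38.1, 6.1]
eef_rot: [0.713, 0.701, -0.0, 0.0]
wrist_force: [-0.1, -4.8, -0.7]
grip_width: -0.1
grip_force: 2.1
```

Request:
move_arm --pt "0 0.002 0 0 0 0 0" --pt "0 0.004 0 0 0 0 0"

```text
time: 6.38
tool_pos: [476.4, -36.1, 6.1]
eef_rot: [0.713, 0.701, -0.0, 0.0]
wrist_force: [-0.7, -4.7, 0.8]
grip_width: 0.2
grip_force: 2.2
```

Request:
move_arm --pt "0 0.0015 0 0 0 0 0" --pt "0 0.003 0 0 0 0 0"

```text
time: 6.62
tool_pos: [476.4, -34.6, 6.1]
eef_rot: [0.713, 0.701, -0.0, 0.0]
wrist_force: [0.4, -4.3, -0.2]
grip_width: -0.1
grip_force: 2.3
```

Request:
move_arm --pt "0 0.0015 0 0 0 0 0" --pt "0 0.003 0 0 0 0 0"

```text
time: 6.88
tool_pos: [476.4, -33.1, 6.1]
eef_rot: [0.713, 0.701, -0.0, 0.0]
wrist_force: [0.5, -5.1, -0.7]
grip_width: -0.2
grip_force: 2.4
```

Request:
move_arm --pt "0 0.0015 0 0 0 0 0" --pt "0 0.003 0 0 0 0 0"

```text
time: 7.12
tool_pos: [476.5, -31.6, 6.1]
eef_rot: [0.713, 0.701, -0.0, 0.0]
wrist_force: [0.1, -4.9, -0.4]
grip_width: 0.2
grip_force: 2.6
```

```bash
python3 w.py pics/t5.png; python3 -c "
from h import *
c=cam('side');i=c['pixels'][170:270,190:310];cv2.imwrite('pics/s5.png',cv2.cvtColor(cv2.resize(i,None,fx=6,fy=6,interpolation=2),cv2.COLOR_RGB2BGR))"
```

```text
Traceback (most recent call last):
  File "w.py", line 11, in <module>
    import sys; wedge(sys.argv[1])
                ~~~~~^^^^^^^^^^^^^
  File "w.py", line 5, in wedge
    k=max(cv2.findContours(m,0,2)[0],key=cv2.contourArea);r=cv2.minAreaRect(k);b=cv2.boxPoints(r);b=b[np.argsort(b[:,0])]
ValueError: max() iterable argument is empty
```

```bash
python3 -c "
from h import *
c=cam('top');i=c['pixels'][170:275,195:360];cv2.imwrite('pics/t5.png',cv2.cvtColor(cv2.resize(i,None,fx=4.8,fy=4.8,interpolation=2),cv2.COLOR_RGB2BGR));print(robot.state()['wrist_force'])"
```

```text
[ 0.26742395 -2.63649694 -0.03897012]
```

View pics/t5.png

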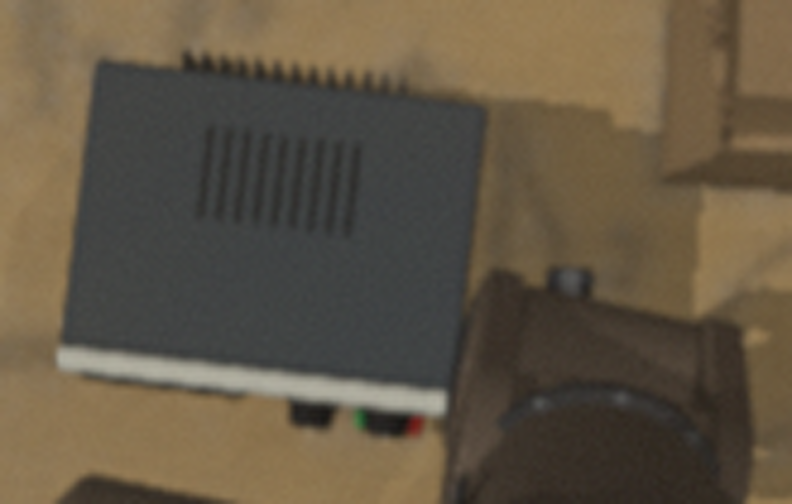

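Run:
```python
from fit import *
c=cam('top');f=lambda L:np.array(L)/4.8+[195,170]-.4
for d in(0,1):
  F=fit(c,f([[98,60],[485,106],[447,415],[58,371]]),d)
  print('stud,check',F([[-65,-95,9],[62,92,102]]).round(1))
print(robot.state()['tool_pos'],robot.state()['wrist_force'])
```

```text
Traceback (most recent call last):
  File "fit.py", line 10, in fit
    T=tilt(deg);Q=T(P); W=np.vstack([plane(c,[u],q[2])for u,q in zip(uv,Q)])
  File "fit.py", line 8, in tilt
    return T if T([[-65,-95,9]])[0,2]<9 else tilt(-deg)
                                             ~~~~^^^^^^
  File "fit.py", line 8, in tilt
    return T if T([[-65,-95,9]])[0,2]<9 else tilt(-deg)
                                             ~~~~^^^^^^
  File "fit.py", line 8, in tilt
    return T if T([[-65,-95,9]])[0,2]<9 else tilt(-deg)
                                             ~~~~^^^^^^
  File "fit.py", line 5, in tilt
    a=np.array([65-(-65),-95-95,0.]);a/=np.linalg.norm(a)
                                        ~~~~~~~~~~~~~~^^^
RecursionError: maximum recursion depth exceeded
```

View pics/s5.png

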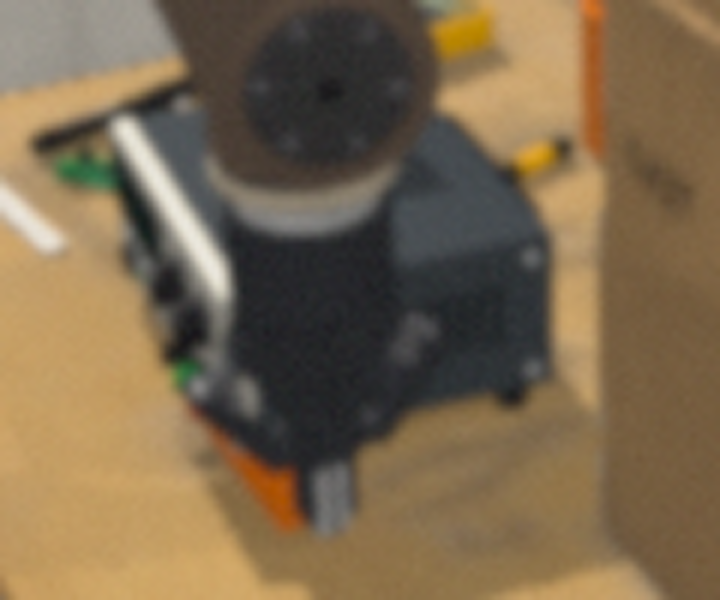

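```bash
sed -i 's/\[0,2\]<9 else/[0,2]<=9 else/' fit.py
python3 - <<'E'
from fit import *
c=cam('top');f=lambda L:np.array(L)/4.8+[195,170]-.4
for d in(0,1):
  F=fit(c,f([[98,60],[485,106],[447,415],[58,371]]),d)
  print('stud,check',F([[-65,-95,9],[62,92,102]]).round(1))
print(robot.state()['tool_pos'],robot.state()['wrist_force'])
E
```

```text
yaw -5.61087389851836 t [549.87046581 130.26278559] res [[-0.6, -2.5], [-0.3, 1.8], [1.4, 2.5], [-0.5, -1.8]]
stud,check [[475.9  42.1   9. ]
 [620.6 215.8 102. ]]
yaw -5.622309482224591 t [551.34174006 131.0399636 ] res [[-0.7, -2.7], [-0.2, 1.9], [1.4, 2.5], [-0.4, -1.7]]
stud,check [[477.2  42.8   7.1]
 [620.5 215.7 103.8]]
[476.43322202 -31.57622011   6.09104239] [ 0.52876094 -2.26583273  0.05965972]
```

Request:
move_arm --pt "0 0.001 0 0 0 0 0" --pt "0 0.002 0 0 0 0 0"

```text
time: 7.62
tool_pos: [476.5, -30.8, 6.1]
eef_rot: [0.713, 0.701, -0.0, 0.0]
wrist_force: [0.5, -6.1, -0.1]
grip_width: -0.0
grip_force: 3.4
```

Request:
move_arm --pt "0 0.001 0 0 0 0 0" --pt "0 0.002 0 0 0 0 0"

```text
time: 7.88
tool_pos: [476.6, -30.0, 6.1]
eef_rot: [0.713, 0.701, -0.0, 0.0]
wrist_force: [0.4, -10.2, -0.8]
grip_width: -0.0
grip_force: 4.7
```

Request:
move_arm --pt "0 0.001 0 0 0 0 0" --pt "0 0.002 0 0 0 0 0"

```text
time: 8.12
tool_pos: [476.7, -29.3, 6.1]
eef_rot: [0.713, 0.701, 0.0, 0.0]
wrist_force: [0.1, -12.9, -1.4]
grip_width: -0.1
grip_force: 6.1
```

Request:
move_arm --pt "0 -0.03 0 0 0 0 0" --pt "0 -0.06 0 0 0 0 0" --pt "0 -0.06 0 -0.12 0 0 0" --pt "0 -0.06 0 -0.24 0 0 0" --pt "0 -0.06 0 -0.32 0 0 0" --pt "0 -0.06 0 -0.34 0 0 0" --pt "0 -0.06 0 -0.34 0 0 0"

```text
time: 9.0
tool_pos: [475.8, -59.1, 176.0]
eef_rot: [0.713, 0.701, 0.0, 0.0]
wrist_force: [0.5, 0.4, -0.2]
grip_width: 0.2
grip_force: 0.0
```

Request:
move_arm --pt "0 0.12 0.06 0 0 0 0" --pt "0 0.22 0.12 0 0 0 0" --pt "0 0.33 0.17 0 0 0 0" --pt "0 0.43 0.22 0 0 0 0" --pt "0 0.53 0.27 0 0 0 0" --pt "0 0.556 0.28 0 0 0 0" --pt "0 0.556 0.28 0 0 0 0" --pt "0 0.556 0.28 0 0 0 0"

```text
time: 10.0
tool_pos: [620.0, 215.7, 175.3]
eef_rot: [0.713, 0.701, -0.001, -0.0]
wrist_force: [-0.0, -1.2, 0.5]
grip_width: 0.0
grip_force: 0.0
```

Run:
```python
from h import *
s=robot.state();print(s['tool_pos'],s['eef_rot'],s['wrist_force'],s['time'])
a=cam('side');b=cam('top')
i=np.zeros((600,800,3),np.uint8)
i[:,:700]=cv2.resize(a['pixels'][165:265,200:317],(700,600),interpolation=2)
j=cv2.resize(a['pixels'],(10,10))
cv2.imwrite('pics/f.png',cv2.cvtColor(i[:,:700],cv2.COLOR_RGB2BGR))
```

```text
[620.04922498 215.653194   175.30379622] [ 7.13292774e-01  7.00865706e-01 -7.54438615e-04 -3.32420193e-04] [-0.04080395 -1.18349044  0.4834116 ] 10.0
```

View pics/f.png

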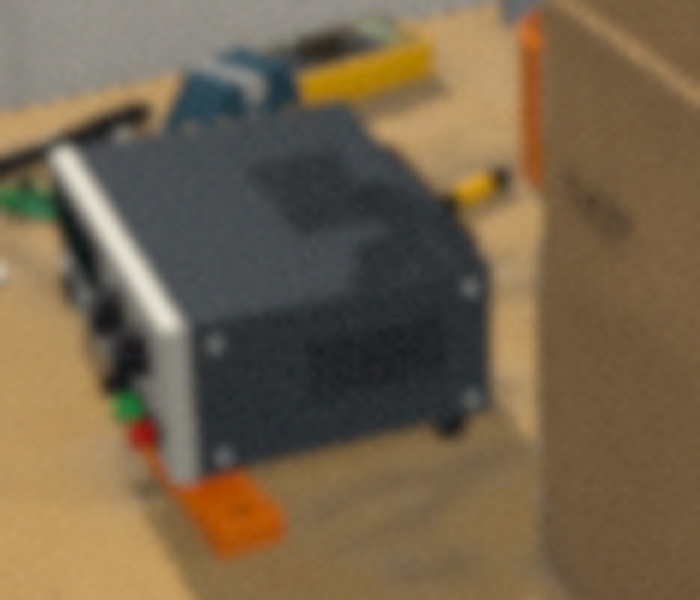

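Request:
move_arm --pt "0 0 0 0.06 0 0 0" --pt "0 0 0 0.11 0 0 0" --pt "0 0 0 0.13 0 0 0" --pt "0 0 0 0.134 0 0 0" --pt "0 0 0 0.138 0 0 0"

```text
time: 10.72
tool_pos: [621.0, 216.9, 108.0]
eef_rot: [0.713, 0.701, 0.001, 0.0]
wrist_force: [0.2, -0.5, 0.2]
grip_width: 0.2
grip_force: 0.0
```

Request:
move_arm --pt "0 0 0 0.003 0 0 0" --pt "0 0 0 0.006 0 0 0"

```text
time: 10.98
tool_pos: [620.7, 217.0, 104.5]
eef_rot: [0.713, 0.701, 0.0, 0.0]
wrist_force: [-0.0, -0.2, 0.5]
grip_width: -0.4
grip_force: 0.0
```

Request:
move_arm --pt "0 0 0 0.002 0 0 0" --pt "0 0 0 0.004 0 0 0"

```text
time: 11.22
tool_pos: [620.6, 217.0, 102.1]
eef_rot: [0.713, 0.701, 0.0, 0.0]
wrist_force: [-1.1, -0.1, 5.4]
grip_width: -0.2
grip_force: 3.3
```

Request:
move_arm --pt "0 0 0 0.001 0 0 0" --pt "0 0 0 0.002 0 0 0"

```text
time: 11.48
tool_pos: [620.7, 217.0, 102.0]
eef_rot: [0.713, 0.701, 0.0, 0.0]
wrist_force: [-4.3, -0.8, 12.5]
grip_width: 0.1
grip_force: 6.0
```

Request:
move_arm --pt "0 0 0 0 0 0 0" --pt "0 0 0 -0.01 0 0 0" --pt "0 0 0 -0.06 0 0 0" --pt "0 0 0 -0.16 0 0 0" --pt "0 0 0 -0.26 0 0 0" --pt "0 0 0 -0.26 0 0 0" --pt "0 0 0 -0.26 0 0 0"

```text
time: 12.35
tool_pos: [620.2, 216.9, 230.5]
eef_rot: [0.713, 0.701, -0.0, -0.0]
wrist_force: [-1.0, 0.3, 0.3]
grip_width: -0.2
grip_force: 0.0
```

Run:
```python
from h import *
s=robot.state();print(s['tool_pos'],s['wrist_force'],s['time'],np.abs(s['joint_vel']).max());print(robot.hand_in())
```

```text
[620.24594402 216.90544037 230.53871569] [-0.99083052  0.25577267  0.31516524] 12.35 0.020511824184214746
the job is handed in; nothing more can be done
None
```

I pushed the wedge in about 60 mm past the stud, pressed the rear-left spot with about 12 N (fingers stopped at 102 mm, its level height, no rocking), took the hand away and handed in at 12.4 s. No verdict came back; the wedge push peaked at 12.9 N, above the 8 N snug mark and inside the 11–16 N range where a foot can unload, and I couldn't check the feet's loads directly.

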